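# Close the four pigment jars from a pile of lids

### The arm

A 7-joint arm with a two-finger parallel gripper is mounted at the origin on the work surface; the furniture and walls round the work are solid. World frame = base frame: x ahead of the robot, y to its left, z up, the work surface at z = 0. Lengths are in m, angles in rad, forces in N, time in s.
With the tool pointing down it reaches from about 0.425 to 0.95 m from the base axis. Payload 4.7 kg.
Tool frame: the origin (TCP) lies at the very end of the fingers, on their centre line; the grasp point (between the pads) lies 19 mm behind it; z points along the fingers, y is the line along which they close (so a half turn about z gives the same grasp; the last joint's range is limited). The gripper opens to 85 mm and grips with 20 to 120 N. Pads are 22 mm wide; open, the fingers measure 114 mm over their backs; the gripper's body (76 mm by 85 mm) begins 54 mm behind the grasp point. The pads swing forward as they close: fully open they stand 13 mm farther back than shut.
Start: joints at [1.185, 0.469, -0.049, 1.532, 0.024, 1.141, -0.082], TCP at [0.236, -0.632, 0.231] pointing down, gripper open.
Joint ranges: [-2.59, 2.59], [-0.33, 1.99], [-1.39, 1.29], [0.1, 2.45], [-1.04, 4.18], [0.21, 1.99], [-2.66, 2.66]. Speed limits (rad/s): [2.57, 2.57, 3.14, 3.14, 3.14, 3.14, 3.14].

### API

Orientations are given as a 3x3 rotation matrix whose columns are the frame's x, y, z axes.
In Python, from rig import manip gives the robot as it stands.
- The arm moves only by the shell command python3 -m jog 'ROWS' [FORCE]. ROWS is a JSON object whose one key "commands" holds a list of rows, each a list of 3 entries, a list of its own where there are three numbers: the shift along the tool's x, y, z in cm, then the turn about the tool's z in units of 6 degrees (1.0 is 6 degrees), then the finger opening in cm, from 0 to 8.54. In form: {"commands": [[[dx, dy, dz], spin, jaw], ...]}. A call has 1 to 12 rows; each row is the pose to reach, as a shift and turn from the pose commanded when the call began, along the tool's axes at that moment; what a row does not reach only later rows make up. A row lasts 1/12 s, in which the tool goes at most 41.7 mm and 7.16 degrees, less where a joint would pass 70% of its speed; a pose out of reach is approached as far as the arm can. A call with a gripper value outside its range is refused whole. The fingers move at their own pace and stop on an object; FORCE is the grip in N (left out, the last holds). Time passes only in rows, so rows that repeat a pose let the fingers close. It gives the time, the measured TCP pose, the force, the opening and the grip force at its end, in the units of the state.
- manip.get_state(): the state, without advancing time (a new reading comes with each control period).
- manip.read_camera(name): name is "side" or "top"; returns the picture (480x640x3 uint8, blue, green, red); there is no depth.
- manip.calibration(name): a dict with "intrinsics" (3x3 intrinsics, pixels), "position" and "orientation" of the camera in the world. Camera axes: x right, y up, looking along -z (the intrinsics and any distortion apply to the point x, -y, -z); pixel columns grow to the right and rows downward; lengths in m; the calibration is good to about 2 mm. A picture is of the moment at which its call begins. calibration takes no time and is no camera call.
- manip.close_job(): hands the job in; it is judged then, once.
Trained networks look in the newest picture that a camera, given by its name, has taken for a name from the list of things; names that differ only in an ending like _2 or _b are one class to them, and where a whole thing is asked for, a point or a joint stands for the part that bears it (a point fixed in the world has none). Each returns a list of dicts, best first, with "score" (0 to 1); they miss things now and then, are a little off and sometimes report something else, mostly with a low value. They report only what shows in the picture. A call takes as long as a camera call. They do not tell look-alikes from the thing itself.
- manip.cut_out(name, camera): "pixels" (480x640 bool, what is visible of it) and "point" ([column, row] in pixels, amid what is visible of it).
The state is a dict: "time_s": time; "joint_positions": joint angles; "qvel": joint speeds; "effort": joint torques, N m; "tcp_pos": TCP position; "orientation": TCP orientation; "force": force on the tool from outside, world axes, zero at the start; "ft_torque": the same for the moment, N m; "gripper_width": finger opening in m; "grip_force": force on a finger pad.
Only numpy, scipy, OpenCV 4.12 (cv2) and the standard library are available. Lean on these libraries where they do the work, as an engineer would, in place of code of your own. Each camera call takes 0.05 s, during which the arm holds its last target. There are 200 camera calls.

### The job

The four grey stoneware pigment jars have been washed and dried, and their wooden lids lie in one pile, the smallest on top. Take the pile apart and close each jar with the lid that fits it, plug down in the mouth and lying flat on the rim; leave the jars standing where they are, and do not disturb the corked jar and the brass dish of beads beside them.

Things in the scene. Friction and masses are not known exactly. Their poses are not given: they have to be found in the camera images.
- lid_70: The largest lid, at the bottom of the pile: round, plain wood, 25 mm high. Upper 11 mm: disc 70 mm across, flat top, to be gripped at its rim. Lower 14 mm: plug with a dark seal, 51 mm across under the disc, tapering to 43 mm at its foot, which stands on the table. Origin: centre of the plug's underside, z up. Belongs on the jar with the 58 mm mouth (low_jar).
- lid_60: The second largest lid, second from the bottom of the pile: round, plain wood, 25 mm high. Upper 11 mm: disc 60 mm across, flat top, to be gripped at its rim. Lower 14 mm: plug with a dark seal, 41 mm across under the disc, tapering to 33 mm at its foot, which stands on the next larger lid. Origin: centre of the plug's underside, z up. Belongs on the jar with the 48 mm mouth (belly_jar).
- lid_49: The second smallest lid, second from the top of the pile: round, plain wood, 25 mm high. Upper 11 mm: disc 49 mm across, flat top, to be gripped at its rim. Lower 14 mm: plug with a dark seal, 30 mm across under the disc, tapering to 22 mm at its foot, which stands on the next larger lid. Origin: centre of the plug's underside, z up. Belongs on the jar with the 37 mm mouth (tall_jar).
- lid_38: The smallest lid, on top of the pile: round, plain wood, 25 mm high. Upper 11 mm: disc 38 mm across, flat top, to be gripped at its rim. Lower 14 mm: plug with a dark seal, 19 mm across under the disc, tapering to 11 mm at its foot, which stands on the next larger lid. Origin: centre of the plug's underside, z up. Belongs on the jar with the 26 mm mouth (bulb_jar).
- low_jar: Empty stoneware jar, open: the lowest grey jar, straight and wide, body 76 mm across, 46 mm high, widest mouth. Round mouth 58 mm wide inside, rim 65 mm across outside (3.5 mm wall). Loose, 0.35 kg. Origin: centre of its underside; z axis up; the rim is 46 mm above the origin. Closed: the 70 mm lid's disc rests on the rim, its origin 32 mm above the jar's.
- belly_jar: Empty stoneware jar, open: grey jar with a wide round belly 84 mm across, 58 mm high, second widest mouth. Round mouth 48 mm wide inside, rim 55 mm across outside (3.5 mm wall). Loose, 0.35 kg. Origin: centre of its underside; z axis up; the rim is 58 mm above the origin. Closed: the 60 mm lid's disc rests on the rim, its origin 44 mm above the jar's.
- tall_jar: Empty stoneware jar, open: the tallest grey jar, slim and straight, body 58 mm across, 72 mm high, second narrowest mouth. Round mouth 37 mm wide inside, rim 44 mm across outside (3.5 mm wall). Loose, 0.35 kg. Origin: centre of its underside; z axis up; the rim is 72 mm above the origin. Closed: the 49 mm lid's disc rests on the rim, its origin 58 mm above the jar's.
- bulb_jar: Empty stoneware jar, open: grey bulb-shaped jar with a narrow neck, body 68 mm across, 66 mm high, narrowest mouth. Round mouth 26 mm wide inside, rim 33 mm across outside (3.5 mm wall). Loose, 0.35 kg. Origin: centre of its underside; z axis up; the rim is 66 mm above the origin. Closed: the 38 mm lid's disc rests on the rim, its origin 52 mm above the jar's.
- cork_jar: Bystander, leave alone: glass jar of small shells with a cork, 54 mm across, 99 mm high. Origin: centre of its underside.
- bead_dish: Bystander, leave alone: shallow brass dish of beads, 54 mm across, 17 mm high. Origin: centre of its underside.
There are look-alikes about, which are no part of the job. Leave any blue or turquoise look-alike of the lid_38 alone.

How it is judged:
At the end, for the whole second after the job is handed in: Each of the four lids is on its own jar, centred within 6 mm, seated so that its disc is within 3 mm of resting on the rim, level within 0.08 rad (about 4.5 degrees); jars upright; everything released and at rest (horizontal distance between lid_70 and low_jar below 0.006 m and z of lid_70 in the frame of low_jar between 0.029 and 0.035 m and angle between each of lid_70, low_jar, lid_60, belly_jar, lid_49, tall_jar, lid_38, bulb_jar's own z axis and vertical below 0.08 rad and linear speed of each of lid_70, low_jar, lid_60, belly_jar, lid_49, tall_jar, lid_38, bulb_jar below 0.02 m/s and horizontal distance between lid_60 and belly_jar below 0.006 m and z of lid_60 in the frame of belly_jar between 0.041 and 0.047 m and horizontal distance between lid_49 and tall_jar below 0.006 m and z of lid_49 in the frame of tall_jar between 0.055 and 0.061 m and horizontal distance between lid_38 and bulb_jar below 0.006 m and z of lid_38 in the frame of bulb_jar between 0.049 and 0.055 m); the robot touches nothing.
It fails at once if a jar is tipped (20 degrees) (angle between any of low_jar, belly_jar, tall_jar, bulb_jar's own z axis and vertical above 0.35 rad).
It fails at once if a jar is moved more than 30 mm (distance of any of low_jar, belly_jar, tall_jar, bulb_jar from where it was at the start of the episode above 0.03 m).
It fails at once if the corked jar or the dish of beads is moved more than 20 mm (distance of any of cork_jar, bead_dish from where it was at the start of the episode above 0.02 m).
It also fails if it takes over 99 s, if anything falls off the work surface, if the arm or the gripper's body presses on something with over 40 N, if the wrist force passes 120 N, or if a joint passes its speed limit or range.

## Working session

There is one attempt and no reset: what is moved stays moved. The work goes in short steps, Python scripts to look and compute and a shell command to move; the robot and the scene stay as the last step left them, time stands still between calls to the robot, and variables do not carry over. Pictures are saved under pics/ and viewed, at most 14 in all, crops included, and the job is handed in when it is done.

```bash
ls; mkdir -p pics
python3 - <<'E'
from rig import manip
import cv2,numpy as np
np.set_printoptions(precision=4,suppress=True)
s=manip.get_state()
print(s['time_s'],s['tcp_pos'],s['orientation'],s['gripper_width'])
for c in('side','top'):
    k=manip.calibration(c);print(c,k)
    cv2.imwrite(f'pics/{c}0.png',manip.read_camera(c))
E
```

```text
pics
0.0 [ 0.2356 -0.6319  0.2303] [[ 0.937   0.3493 -0.0007]
 [ 0.3493 -0.937   0.0018]
 [-0.0001 -0.0019 -1.    ]] 0.08548744831673924
side {'intrinsics': array([[495.6061,   0.    , 317.4989],
       [  0.    , 495.6061, 234.0558],
       [  0.    ,   0.    ,   1.    ]]), 'position': array([0.4049, 0.5023, 0.6299]), 'orientation': array([[-0.9595,  0.1888, -0.209 ],
       [-0.281 , -0.5919,  0.7554],
       [ 0.0189,  0.7836,  0.621 ]])}
top {'intrinsics': array([[440.1049,   0.    , 326.1309],
       [  0.    , 440.1049, 243.7769],
       [  0.    ,   0.    ,   1.    ]]), 'position': array([ 0.5017, -0.1677,  0.9333]), 'orientation': array([[ 0.0246,  0.9956, -0.0908],
       [-0.9996,  0.0235, -0.0135],
       [-0.0113,  0.0911,  0.9958]])}
```

View pics/side0.png

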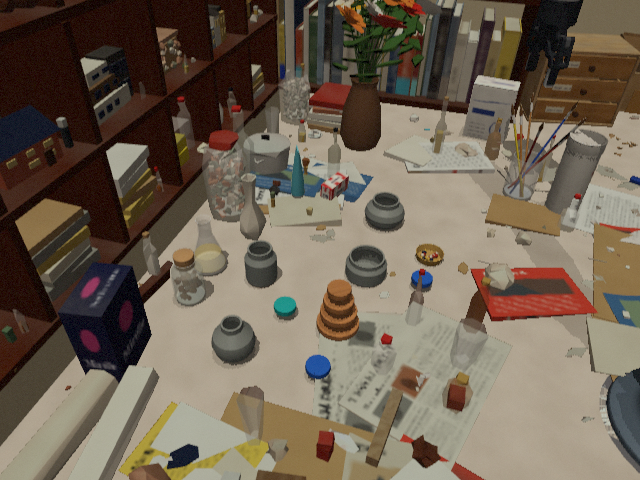

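View pics/top0.png

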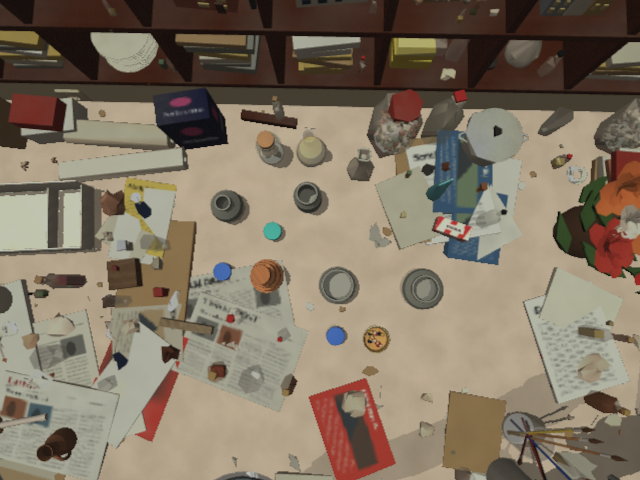

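```bash
cat > h.py <<'E'
from rig import manip
import cv2,numpy as np
from scipy.optimize import minimize
np.set_printoptions(precision=4,suppress=True)
CAL={c:manip.calibration(c) for c in('side','top')}
def proj(c,P):
    k=CAL[c];q=(np.atleast_2d(P)-k['position'])@k['orientation'];q=q*[1,-1,-1]
    uv=q@k['intrinsics'].T;return uv[:,:2]/uv[:,2:]
def ray(c,uv):
    k=CAL[c];d=np.linalg.solve(k['intrinsics'],[uv[0],uv[1],1])*[1,-1,-1]
    return k['position'],k['orientation']@d
def tri(pts):
    A=np.zeros((3,3));b=np.zeros(3)
    for c,uv in pts.items():
        o,d=ray(c,uv);d/=np.linalg.norm(d);M=np.eye(3)-np.outer(d,d);A+=M;b+=M@o
    return np.linalg.solve(A,b)
T=np.linspace(0,2*np.pi,48,endpoint=False)
def ring(p,z,r):return np.c_[p[0]+r*np.cos(T),p[1]+r*np.sin(T),np.full(48,p[2]+z)]
def sil(c,p,prof,S=4):
    im=np.zeros((480,640),np.uint8)
    for (z0,r0),(z1,r1) in zip(prof[:-1],prof[1:]):
        h=cv2.convexHull(proj(c,np.r_[ring(p,z0,r0),ring(p,z1,r1)]).astype(np.float32))
        cv2.fillConvexPoly(im,np.round(h*16).astype(np.int32),255,cv2.LINE_AA,4)
    return im/255.
def fit(masks,prof,p0):
    def cost(p):
        s=0
        for c,m in masks.items():
            q=sil(c,p,prof);s+=np.abs(q-m).sum()/m.sum()
        return s
    r=minimize(cost,p0,method='Nelder-Mead',options=dict(initial_simplex=np.array([p0]+[p0+.006*e for e in np.eye(3)]),xatol=2e-4,fatol=1e-4))
    return r.x,r.fun
PROF={'low_jar':[(0,.038),(.036,.038),(.046,.0325)],
'belly_jar':[(0,.026),(.012,.037),(.027,.042),(.042,.036),(.05,.0275),(.058,.0275)],
'tall_jar':[(0,.029),(.06,.029),(.072,.022)],
'bulb_jar':[(0,.022),(.012,.031),(.027,.034),(.042,.03),(.054,.0165),(.066,.0165)],
'cork_jar':[(0,.027),(.099,.02)],'bead_dish':[(0,.02),(.017,.027)]}
for n in(70,60,49,38):PROF[f'lid_{n}']=[(.014,n/2e3),(.025,n/2e3)]
E
python3 - <<'E'
from h import *
for c in CAL: manip.read_camera(c)
import pickle
R={}
for n in PROF:
    ms={};pt={}
    for c in CAL:
        for d in manip.cut_out(n,c)[:3]:
            print(n,c,round(d['score'],2),np.round(d['point'],1),d['pixels'].sum())
            if c not in ms: ms[c]=d['pixels'].astype(float);pt[c]=d['point']
    R[n]=(ms,pt)
    if len(pt)==2:
        p0=tri(pt);zm=np.mean([z for z,_ in PROF[n]]);p,f=fit(ms,PROF[n],p0-[0,0,zm]);print('   tri',p0,'fit',p,round(f,3))
pickle.dump(R,open('r.pkl','wb'))
print(manip.get_state()['time_s'])
E
```

```text
low_jar side 0.97 [366.1 268.2] 1396
low_jar top 0.65 [337.9 284.5] 1050
low_jar top 0.53 [374.5 339. ] 566
   tri [ 0.5    -0.1819  0.0092] fit [ 0.5007 -0.1814 -0.0078] 0.3
belly_jar side 0.59 [385.1 213. ] 1141
belly_jar top 0.79 [424.9 289.2] 1319
   tri [ 0.4959 -0.3626  0.0119] fit [ 0.4975 -0.3568 -0.0094] 0.139
tall_jar side 0.65 [259.2 267.1] 1315
tall_jar top 0.81 [310.5 197.3] 670
   tri [ 0.6849 -0.1193  0.0151] fit [ 0.6828 -0.1173 -0.0095] 0.351
bulb_jar side 0.64 [230.5 343.5] 1572
bulb_jar top 0.62 [227.  201.9] 827
   tri [0.6675 0.057  0.0125] fit [ 0.6614  0.0548 -0.007 ] 0.181
cork_jar side 0.72 [189.2 278.8] 1552
cork_jar side 0.25 [364.1 268.6] 1447
cork_jar top 0.63 [374.4 339.4] 542
cork_jar top 0.57 [272.1 150.2] 777
   tri [ 0.5673 -0.0961  0.1612] fit [ 137.8706  -54.5502 -346.1284] 2.002
bead_dish side 0.72 [430.9 253.1] 505
bead_dish top 0.87 [373.9 339.6] 523
   tri [ 0.389  -0.2584  0.0123] fit [ 0.3904 -0.2651 -0.0096] 0.222
lid_70 side 0.95 [338.6 317.1] 477
lid_70 side 0.89 [336.7 292.4] 409
lid_70 side 0.75 [337.9 304.8] 422
lid_70 top 0.75 [263.6 2
[... 274 characters left out ...]
274.7] 309
lid_60 top 0.74 [272.8 230.6] 232
lid_60 top 0.69 [281.1 285.8] 52
   tri [ 0.5155 -0.0293  0.0318] fit [ 0.5153 -0.0338  0.0123] 2.678
lid_49 side 0.95 [338.6 317.1] 477
lid_49 side 0.89 [336.7 292.4] 409
lid_49 side 0.75 [337.9 304.8] 422
lid_49 top 0.75 [263.6 274.7] 309
lid_49 top 0.74 [272.8 230.6] 232
lid_49 top 0.69 [281.1 285.8] 52
   tri [ 0.5155 -0.0293  0.0318] fit [ 0.5145 -0.0279  0.0185] 1.556
lid_38 side 0.95 [338.6 317.1] 477
lid_38 side 0.89 [336.7 292.4] 409
lid_38 side 0.75 [337.9 304.8] 422
lid_38 top 0.75 [263.6 274.7] 309
lid_38 top 0.74 [272.8 230.6] 232
lid_38 top 0.69 [281.1 285.8] 52
   tri [ 0.5155 -0.0293  0.0318] fit [ 0.5184 -0.0232  0.0152] 0.827
1.2
```

Run:
```python
from h import *
import pickle
R=pickle.load(open('r.pkl','rb'))
B={'side':(200,190,230,190),'top':(200,165,250,200)}
out=[]
for c in CAL:
    im=cv2.imread(f'pics/{c}0.png');S=3
    im=cv2.resize(im,None,fx=S,fy=S,interpolation=cv2.INTER_CUBIC)
    for n in('low_jar','belly_jar','tall_jar','bulb_jar'):
        m=cv2.resize(R[n][0][c].astype(np.uint8),None,fx=S,fy=S,interpolation=0)
        cv2.drawContours(im,cv2.findContours(m,0,2)[0],-1,(0,255,0),1)
    x,y,w,h=B[c];cv2.imwrite(f'pics/{c}1.png',im[y*S:(y+h)*S,x*S:(x+w)*S])
```

```text
(no output)
```

View pics/side1.png

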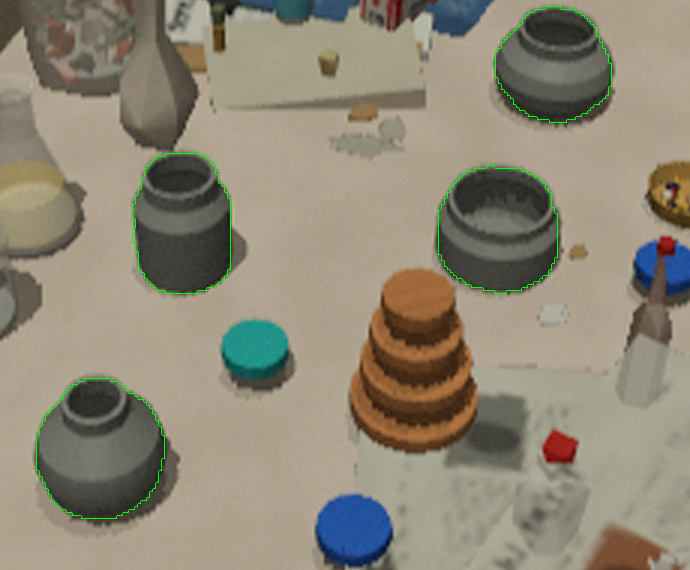

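View pics/top1.png

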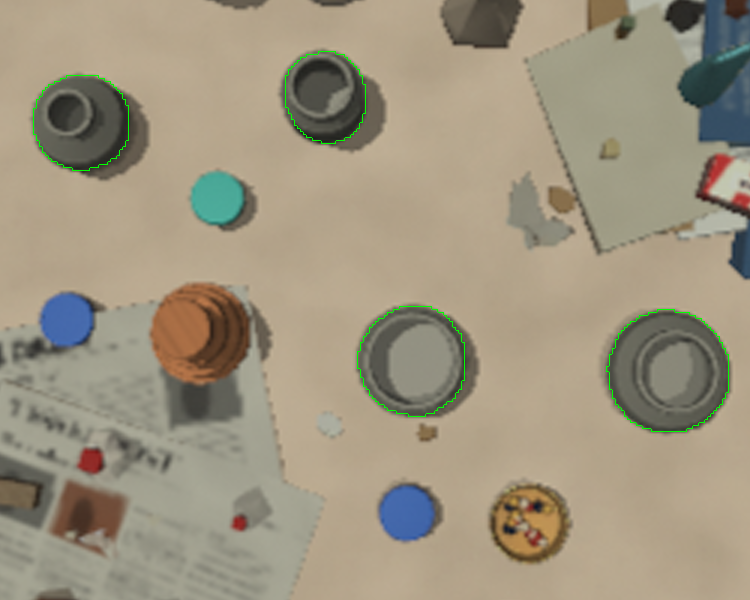

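Run:
```python
from h import *
P={'bulb':((96,401),(69,113)),'tall':((180,177),(323,86)),'low':((501,201),(414,361)),'belly':((559,28),(676,370)),'lid38':((419,290),(183,331))}
o={'side':(200,190),'top':(200,165)}
for n,(a,b) in P.items():
    d={c:(np.array(q)+.5)/3-.5+o[c] for c,q in(('side',a),('top',b))}
    p=tri(d);print(n,p,[np.round(proj(c,p)[0]-d[c],1) for c in d])
s=manip.get_state()
print(proj('side',s['tcp_pos']),proj('top',s['tcp_pos']))
```

```text
bulb [0.6599 0.0548 0.0591] [array([-0.3, -0.1]), array([0.1, 0.3])]
tall [ 0.6815 -0.1157  0.0635] [array([-0.1, -0. ]), array([0. , 0.1])]
low [ 0.5    -0.1809  0.0383] [array([-0., -0.]), array([0., 0.])]
belly [ 0.4977 -0.3542  0.0531] [array([-0.4, -0. ]), array([0.1, 0.4])]
lid38 [ 0.516  -0.0333  0.0963] [array([0.3, 0. ]), array([-0. , -0.2])]
[[537.0218  82.2665]] [[632.968  467.3116]]
```

```bash
cat >> h.py <<'E'
def atz(c,uv,z):
    o,d=ray(c,uv);return (o+d*(z-o[2])/d[2])
E
python3 - <<'E'
from h import *
P={'bulb':((96,401),(69,113),.066),'tall':((180,177),(323,86),.072),'low':((501,201),(414,361),.046),'belly':((559,28),(676,370),.058),'lid38':((419,290),(183,331),.1)}
o={'side':(200,190),'top':(200,165)}
for n,(a,b,z) in P.items():
    print(n,*[atz(c,(np.array(q)+.5)/3-.5+o[c],z)[:2] for c,q in(('side',a),('top',b))])
for n,prof in PROF.items():
    if 'jar' in n and n!='cork_jar':
        import pickle;R=pickle.load(open('r.pkl','rb'))[n][0]
        for c in CAL:
            f=lambda p:np.abs(sil(c,[p[0],p[1],0],prof)-R[c]).sum()/R[c].sum()
            x0=atz(c,np.argwhere(R[c]).mean(0)[::-1],.03)[:2]
            r=minimize(f,x0,method='Nelder-Mead',options=dict(initial_simplex=[x0,x0+[.006,0],x0+[0,.006]]));print(n,c,r.x,round(r.fun,3))
E
python3 -m jog '{"commands": [[[3,-4,0],0,6],[[6,-8,0],0,6],[[9,-12,0],0,6],[[12,-16,0],0,6],[[15,-20,0],0,6],[[18,-24,0],0,6],[[21,-28,0],0,6],[[24,-32,0],0,6],[[24,-36,0],0,6],[[24,-40,0],0,6],[[24,-40,0],0,6]]}'
```

```text
bulb [0.6563 0.0602] [0.6592 0.0532]
tall [ 0.6772 -0.1064] [ 0.68   -0.1161]
low [ 0.4988 -0.172 ] [ 0.5001 -0.1808]
belly [ 0.4961 -0.3471] [ 0.4985 -0.353 ]
lid38 [ 0.5156 -0.0295] [ 0.5154 -0.0339]
low_jar side [ 0.4993 -0.1799] 0.185
low_jar top [ 0.5019 -0.1804] 0.145
belly_jar side [ 0.4958 -0.3449] 0.085
belly_jar top [ 0.4975 -0.3545] 0.093
tall_jar side [ 0.6807 -0.1119] 0.143
tall_jar top [ 0.6779 -0.1176] 0.25
bulb_jar side [0.6582 0.0583] 0.104
bulb_jar top [0.6599 0.0547] 0.112
time_s: 2.12
tcp_pos: [0.3226, -0.1863, 0.2315]
orientation: [[0.937, 0.35, 0.001], [0.35, -0.937, -0.0], [0.0, 0.001, -1.0]]
force: [0.1, 0.1, 0.3]
gripper_width: 0.0599
grip_force: 0.0
```

```bash
python3 -m jog '{"commands": [[[4,-1.3,2],0,5.5],[[8,-2.6,4],0,5.5],[[12,-4,6],0,5.5],[[16,-5.4,8],0,5.5],[[20,-6.5,9.5],0,5.5],[[23.4,-7.6,10.5],0,5.5],[[23.4,-7.6,10.5],0,5.5],[[23.4,-7.6,10.5],0,5.5]]}'
python3 - <<'E'
from h import *
s=manip.get_state();S=4
for i,c in enumerate(CAL):
    im=manip.read_camera(c)
    u=proj(c,s['tcp_pos'])[0];print(c,u)
    x,y=np.clip(u.astype(int)-[50,65],0,None)
    im=cv2.resize(im[y:y+130,x:x+100],None,fx=S,fy=S,interpolation=cv2.INTER_CUBIC)
    print(x,y)
    Y=s['orientation'][:,1]
    for k in(0,-.035,.035): cv2.circle(im,tuple(((proj(c,s['tcp_pos']+k*Y)[0]-[x,y]+.5)*S-.5).astype(int)),2,(0,255,0),-1)
    if i==0:a=im
cv2.imwrite('pics/g1.png',np.hstack([a,im]))
E
```

```text
time_s: 2.78
tcp_pos: [0.518, -0.0313, 0.1252]
orientation: [[0.935, 0.355, 0.001], [0.355, -0.935, 0.003], [0.002, -0.003, -1.0]]
force: [-0.1, -0.1, 0.6]
gripper_width: 0.0549
grip_force: 0.0
side [338.8714 273.0642]
288 208
top [257.0959 273.267 ]
207 208
```

View pics/g1.png

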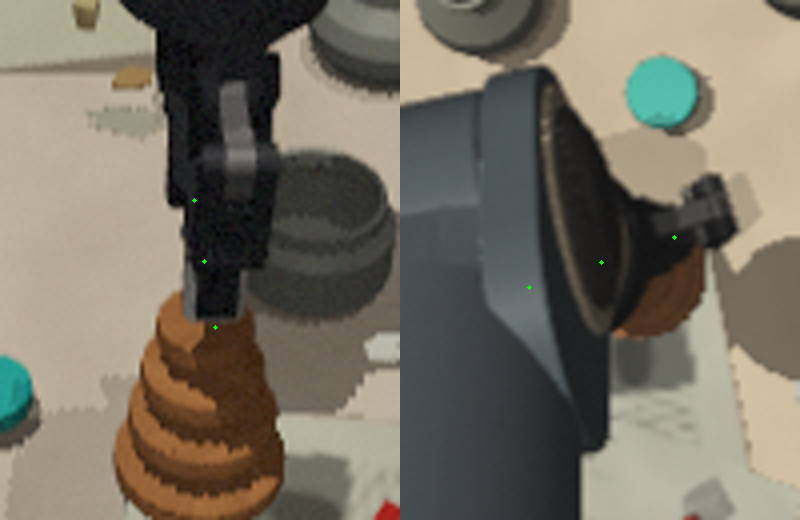

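```bash
python3 -m jog '{"commands": [[[-0.3,0.1,1],0,5.5],[[-0.3,0.1,2],0,5.5],[[-0.3,0.1,3],0,5.5],[[-0.3,0.1,3.8],0,5.5],[[-0.3,0.1,4.3],0,5.5],[[-0.3,0.1,4.3],0,5.5],[[-0.3,0.1,4.3],0,3.4],[[-0.3,0.1,4.3],0,3.4],[[-0.3,0.1,4.3],0,3.4],[[-0.3,0.1,4.3],0,3.4],[[-0.3,0.1,4.3],0,3.4],[[-0.3,0.1,4.3],0,3.4]]}' 30
python3 -m jog '{"commands": [[[0,0,-1],0,3.4],[[0,0,-2.5],0,3.4],[[0,0,-4],0,3.4],[[0,0,-6],0,3.4],[[0,0,-6],0,3.4]]}'
python3 - <<'E'
from h import *
s=manip.get_state();S=5
out=[]
for c in CAL:
    im=manip.read_camera(c);cv2.imwrite(f'pics/{c}2.png',im)
    u=np.array([338,265]) if c=='side' else np.array([266,276])
    x,y=u-[40,60]
    out.append(cv2.resize(im[y:y+120,x:x+80],None,fx=S,fy=S,interpolation=cv2.INTER_CUBIC));print(c,x,y)
cv2.imwrite('pics/g2.png',np.hstack(out))
for d in manip.cut_out('lid_38','side'):print(round(d['score'],2),np.round(d['point'],1),d['pixels'].sum())
E
```

```text
time_s: 3.88
tcp_pos: [0.513, -0.0374, 0.0835]
orientation: [[0.937, 0.349, 0.0], [0.349, -0.937, -0.0], [0.0, 0.0, -1.0]]
force: [-0.5, -0.1, -1.3]
gripper_width: 0.0364
grip_force: 30.0
time_s: 4.3
tcp_pos: [0.5155, -0.0372, 0.1474]
orientation: [[0.937, 0.349, 0.007], [0.349, -0.937, -0.001], [0.007, 0.003, -1.0]]
force: [0.9, -0.4, -0.3]
gripper_width: 0.0364
grip_force: 30.1
side 298 205
top 226 216
0.94 [340.4 301.7] 648
0.87 [280.9 306.5] 363
0.73 [332.8 255.1] 159
0.71 [336.8 316.4] 541
0.63 [334.7 331.8] 552
0.63 [424.6 277.8] 252
0.6 [363.8 269.1] 1263
```

View pics/g2.png

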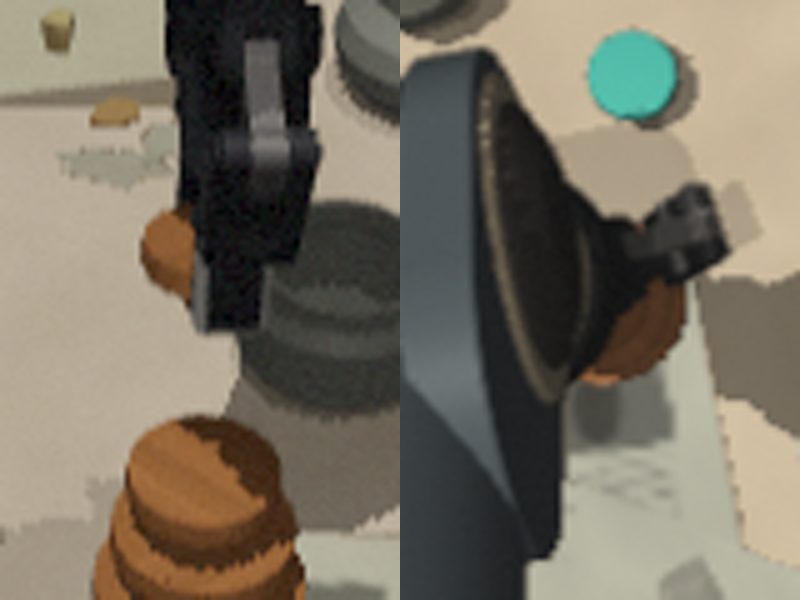

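```bash
cat >> h.py <<'E'
def look(name,c,u,S=5,w=80,h=60):
    im=manip.read_camera(c);x,y=int(u[0]-w/2),int(u[1]-h/2)
    cv2.imwrite(f'pics/{name}.png',cv2.resize(im[y:y+h,x:x+w],None,fx=S,fy=S,interpolation=cv2.INTER_CUBIC));print(c,x,y,S)
    return im
def tool(dx,dy,R=None):
    R=manip.get_state()['orientation'] if R is None else R
    return 100*np.array([dx,dy,0])@R
E
python3 -m jog '{"commands": [[[3,-0.7,0],0,3.4],[[6.5,-1.4,0],0,3.4],[[10,-2.2,0],0,3.4],[[13,-2.9,1],0,3.4],[[15.5,-3.4,2.5],0,3.4],[[16.2,-3.6,4],0,3.4],[[16.2,-3.6,4.7],0,3.4],[[16.2,-3.6,4.7],0,3.4],[[16.2,-3.6,4.7],0,3.4]]}'
python3 - <<'E'
from h import *
s=manip.get_state();print(s['tcp_pos'])
look('b1','side',proj('side',[.659,.054,.075])[0],S=6,w=110,h=100)
E
```

```text
time_s: 5.2
tcp_pos: [0.6508, 0.0519, 0.0954]
orientation: [[0.937, 0.349, -0.003], [0.349, -0.937, -0.001], [-0.003, -0.0, -1.0]]
force: [1.0, -0.3, 0.0]
gripper_width: 0.0365
grip_force: 30.1
[0.6508 0.0519 0.0954]
side 176 265 6
```

View pics/b1.png

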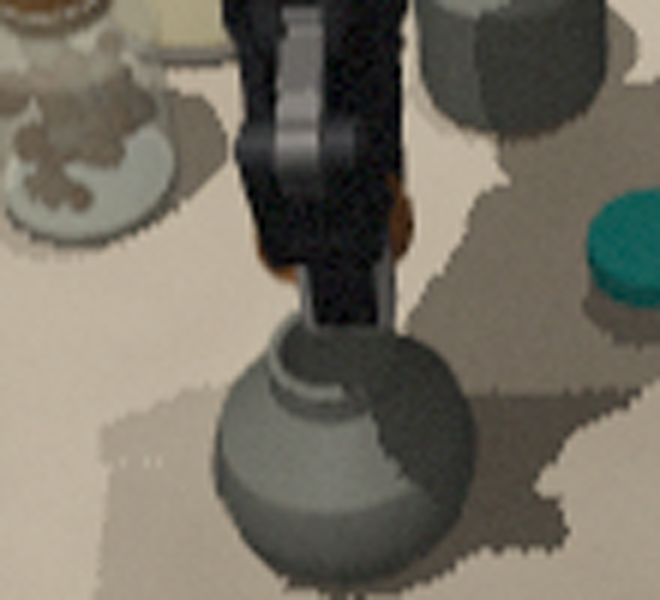

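Run:
```python
from h import *
X=np.array([.937,.349,0])
t=np.array([.5155,-.0372,.1474+.011])
for d in(0,.004,.008):
    r=proj('side',ring(t+d*X,0,.019));i=r[:,0].argmin();print('g2',d,r[i],r[:,0].max(),proj('side',t+d*X),'crop left',(r[i]-[298,205]+.5)*5)
t=np.array([.6508,.0519,.0954+.011])
for d in(0,.004,.008):
    r=proj('side',ring(t+d*X,0,.019));print('b1',d,(r[:,0].min()-176+.5)*6,(r[:,0].max()-176+.5)*6,(proj('side',ring(t+d*X,-.0055,.019)).max(0)-[176,265]+.5)*6)
for p in([.659,.0545,.066],[.6563,.0602,.066]):print((proj('side',p)-[176,265]+.5)*6)
```

```text
g2 0 [329.5768 253.6987] 355.6053821988292 [[342.5889 254.0815]] crop left [160.3841 245.9934]
g2 0.004 [326.8484 253.7874] 352.8858301892552 [[339.8649 254.1703]] crop left [146.7422 246.437 ]
g2 0.008 [324.118  253.8762] 350.1642382497807 [[337.1389 254.2593]] crop left [133.09  246.881]
b1 0 277.5519947330951 436.7839344075844 [438.3206 294.9543]
b1 0.004 260.7375062599661 420.1149010172029 [421.731  295.6388]
b1 0.008 243.9102563939923 403.43328087535804 [405.129  296.3239]
[[336.3996 333.9007]]
[[336.9822 352.992 ]]
```

Run:
```python
from h import *
im=cv2.imread('pics/b1.png')
def draw(P,col):
    q=(proj('side',P)-[176,265]+.5)*6
    cv2.polylines(im,[np.round(q*8).astype(np.int32)],True,col,1,cv2.LINE_AA,3)
X=np.array([.937,.349,0])
t=np.array([.6508,.0519,.0954])+.005*X
draw(ring(t,.0055,.019),(0,255,0));draw(ring(t,.0165,.019),(0,255,0))
draw(ring([.6563,.0602,.066],0,.0165),(255,255,0));draw(ring([.6563,.0602,.066],0,.013),(255,255,0))
draw(ring([.6592,.0532,.066],0,.0165),(0,0,255))
im2=cv2.imread('pics/g2.png')[:, :400]
t=np.array([.5155,-.0372,.1474])+.005*X
for z in(.0055,.0165):
    q=(proj('side',ring(t,z,.019))-[298,205]+.5)*5;cv2.polylines(im2,[np.round(q*8).astype(np.int32)],True,(0,255,0),1,cv2.LINE_AA,3)
a=im[150:450,150:550];b=im2[150:450,50:400]
cv2.imwrite('pics/b1o.png',np.hstack([a,b]))
```

```text
(no output)
```

View pics/b1o.png

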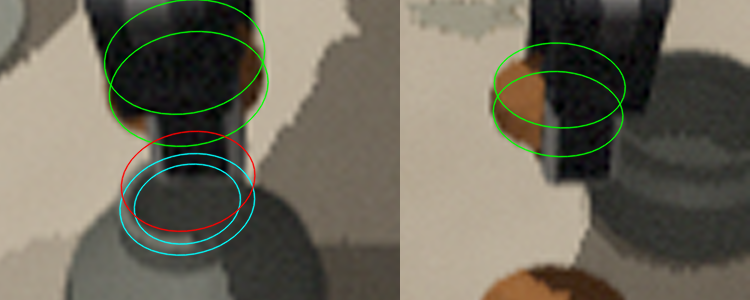

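```bash
python3 -m jog '{"commands": [[[0.4,-0.33,0.3],0,3.4],[[0.4,-0.33,0.9],0,3.4],[[0.4,-0.33,1.5],0,3.4],[[0.4,-0.33,2.0],0,3.4],[[0.4,-0.33,2.4],0,3.4],[[0.4,-0.33,2.7],0,3.4],[[0.4,-0.33,2.7],0,3.4]]}'
```

```text
time_s: 5.83
tcp_pos: [0.6541, 0.0572, 0.0683]
orientation: [[0.937, 0.349, -0.002], [0.349, -0.937, -0.0], [-0.002, -0.0, -1.0]]
force: [-0.7, 0.1, 0.4]
gripper_width: 0.0364
grip_force: 30.1
```

```bash
python3 -m jog '{"commands": [[[0,0,0.2],0,3.4],[[0,0,0.4],0,3.4],[[0,0,0.6],0,3.4],[[0,0,0.6],0,3.4]]}'
python3 - <<'E'
from h import *
look('b2','side',(231,316),S=6,w=110,h=100)
E
```

```text
time_s: 6.17
tcp_pos: [0.6549, 0.0571, 0.0632]
orientation: [[0.937, 0.349, 0.0], [0.349, -0.937, -0.0], [0.0, 0.0, -1.0]]
force: [0.2, 0.7, 0.5]
gripper_width: 0.0365
grip_force: 30.2
side 176 266 6
```

View pics/b2.png

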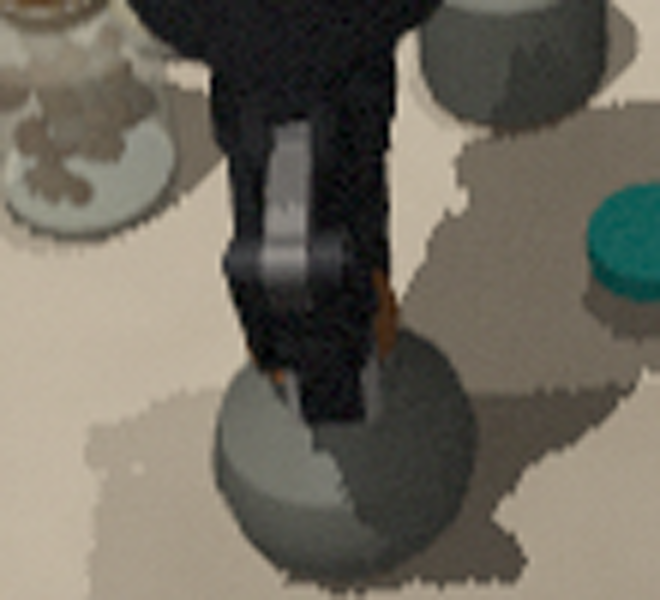

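```bash
python3 -m jog '{"commands": [[[0,0,0.1],0,5.3],[[0,0,0.1],0,5.3],[[0,0,0.1],0,5.3],[[0,0,-1],0,5.3],[[0,0,-2.5],0,5.3],[[0,0,-5],0,5.3],[[0,0,-8],0,6.5],[[-3,1,-9],0,6.5],[[-6,2,-9],0,6.5],[[-6,6,-9],0,6.5],[[-6,10,-9],0,6.5],[[-6,14,-9],0,6.5]]}'
python3 - <<'E'
from h import *
cs=manip.read_camera('side');ct=manip.read_camera('top')
cv2.imwrite('pics/side3.png',cs);cv2.imwrite('pics/top3.png',ct)
a=cv2.resize(cs[270:370,190:370],None,fx=4,fy=4,interpolation=2)
b=cv2.resize(ct[175:325,200:380],None,fx=4,fy=4,interpolation=2)
cv2.imwrite('pics/v3.png',np.vstack([a,b])[:, :]) 
im=np.vstack([a,b]);cv2.imwrite('pics/v3.png',cv2.resize(im,None,fx=.6,fy=.6,interpolation=cv2.INTER_AREA));
E
```

```text
time_s: 7.22
tcp_pos: [0.6474, -0.0958, 0.1551]
orientation: [[0.936, 0.351, 0.002], [0.351, -0.936, -0.001], [0.001, 0.001, -1.0]]
force: [1.1, 0.2, -0.3]
gripper_width: 0.0652
grip_force: 0.0
```

View pics/v3.png

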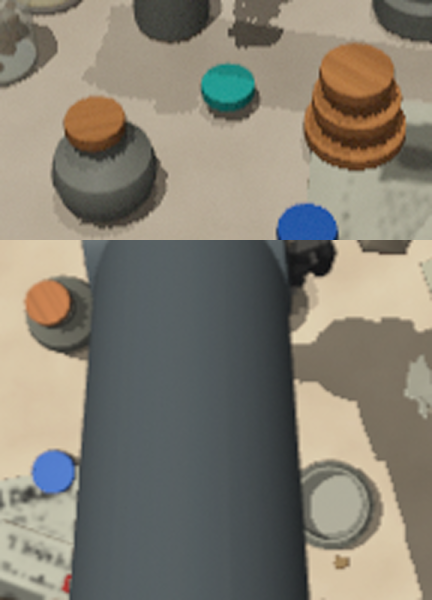

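```bash
cat >> h.py <<'E'
def lids(c='side'):
    return [(round(d['score'],2),np.round(d['point'],1),int(d['pixels'].sum()),d['pixels'].astype(float)) for d in manip.cut_out('lid_49',c)]
def fitz(m,prof,z,c='side'):
    f=lambda p:np.abs(sil(c,[p[0],p[1],z],prof)-m).sum()/m.sum()
    x0=atz(c,np.argwhere(m).mean(0)[::-1],z+.02)[:2]
    r=minimize(f,x0,method='Nelder-Mead',options=dict(initial_simplex=[x0,x0+[.006,0],x0+[0,.006]]));return r.x,round(r.fun,3)
E
python3 - <<'E'
from h import *
for s,p,n,m in lids():
    print(s,p,n)
    if abs(p[0]-338)<15:
        for k,z in((49,.05),(60,.025),(70,0)): print('   ',k,fitz(m,PROF[f'lid_{k}'],z))
    if p[0]<240: print('   38',fitz(m,PROF['lid_38'],.052))
E
```

```text
0.94 [320.1 365.9] 492
0.87 [335.7 330. ] 552
    49 (array([0.5034, 0.0246]), np.float64(0.987))
    60 (array([ 0.5096, -0.0037]), np.float64(1.176))
    70 (array([ 0.5158, -0.0299]), np.float64(1.518))
0.86 [337.3 316.9] 494
    49 (array([ 0.5096, -0.0024]), np.float64(0.826))
    60 (array([ 0.5157, -0.0311]), np.float64(1.187))
    70 (array([ 0.5209, -0.0572]), np.float64(1.627))
0.86 [281.7 306.1] 354
0.79 [228.1 322. ] 471
   38 (array([0.6599, 0.0608]), np.float64(0.229))
0.7 [337.  300.6] 622
    49 (array([ 0.5167, -0.0298]), np.float64(0.25))
    60 (array([ 0.5227, -0.0584]), np.float64(0.614))
    70 (array([ 0.5298, -0.0852]), np.float64(0.938))
```

```bash
python3 -m jog '{"commands": [[[-2.5,-2.6,0],0,6.5],[[-5,-5.2,0],0,6.5],[[-7.5,-7.9,0],0,6.5],[[-10,-10.5,2],0,6.5],[[-10,-10.5,4],0,6.5],[[-10,-10.5,5],0,6.5],[[-10,-10.5,5],0,6.5],[[-10,-10.5,5],0,6.5]]}'
```

```text
time_s: 8.03
tcp_pos: [0.5183, -0.031, 0.1038]
orientation: [[0.937, 0.349, 0.001], [0.349, -0.937, 0.0], [0.001, 0.0, -1.0]]
force: [0.1, 0.3, 0.1]
gripper_width: 0.065
grip_force: 0.0
```

```bash
python3 -m jog '{"commands": [[[-0.2,0,1.3],0,6.5],[[-0.2,0,2.6],0,6.5],[[-0.2,0,3.8],0,6.5],[[-0.2,0,4.8],0,6.5],[[-0.2,0,4.8],0,6.5],[[-0.2,0,4.8],0,4.5],[[-0.2,0,4.8],0,4.5],[[-0.2,0,4.8],0,4.5],[[-0.2,0,4.8],0,4.5],[[-0.2,0,4.8],0,4.5]]}' 30
python3 -m jog '{"commands": [[[0,0,-1],0,4.5],[[0,0,-3],0,4.5],[[0,0,-5.5],0,4.5],[[0,0,-8],0,4.5],[[0,0,-8],0,4.5],[[0,0,-8],0,4.5]]}'
python3 - <<'E'
from h import *
im=manip.read_camera('side');cv2.imwrite('pics/side4.png',im)
for s,p,n,m in lids():
    print(s,p,n)
    if abs(p[0]-338)<15 and p[1]>280: print([(k,fitz(m,PROF[f'lid_{k}'],z)) for k,z in((60,.025),(70,0))])
    if abs(p[0]-338)<25 and p[1]<280: print('held cols',np.where(m.any(0))[0][[0,-1]])
print(proj('side',manip.get_state()['tcp_pos']))
E
```

```text
time_s: 8.87
tcp_pos: [0.5155, -0.032, 0.0558]
orientation: [[0.937, 0.349, 0.001], [0.349, -0.937, -0.0], [0.001, 0.001, -1.0]]
force: [0.6, -0.3, 1.3]
gripper_width: 0.0472
grip_force: 31.0
time_s: 9.37
tcp_pos: [0.5162, -0.032, 0.1374]
orientation: [[0.937, 0.349, 0.004], [0.349, -0.937, -0.001], [0.004, 0.002, -1.0]]
force: [-0.4, -0.7, -1.3]
gripper_width: 0.0476
grip_force: 31.0
0.95 [229.7 321.8] 452
0.91 [318.4 368.9] 487
0.88 [339.3 311.4] 947
[(60, (array([ 0.5158, -0.031 ]), np.float64(0.14))), (70, (array([ 0.5208, -0.0573]), np.float64(0.367)))]
0.85 [282.1 307.8] 357
0.67 [426.2 278.5] 213
0.58 [335.3 330.6] 587
[(60, (array([ 0.5104, -0.0038]), np.float64(1.084))), (70, (array([ 0.5156, -0.0297]), np.float64(1.368)))]
[[341.5988 268.218 ]]
```

```bash
python3 -m jog '{"commands": [[[2.5,2.6,0],0,4.5],[[5,5.2,0],0,4.5],[[7.5,7.8,0],0,4.5],[[10,10.4,0],0,4.5],[[12.4,13,1],0,4.5],[[12.4,13,3],0,4.5],[[12.4,13,4.7],0,4.5],[[12.4,13,4.7],0,4.5],[[12.4,13,4.7],0,4.5]]}'
python3 - <<'E'
from h import *
s=manip.get_state();print(s['tcp_pos'])
look('t1','side',proj('side',[.679,-.11,.08])[0],S=6,w=110,h=90)
im=cv2.imread('pics/t1.png');u=proj('side',[.679,-.11,.08])[0];o=[int(u[0]-55),int(u[1]-45)]
def draw(P,col):
    q=(proj('side',P)-o+.5)*6
    cv2.polylines(im,[np.round(q*8).astype(np.int32)],True,col,1,cv2.LINE_AA,3)
t=s['tcp_pos']+.001*np.array([.937,.349,0])
draw(ring(t,.0082,.0245),(0,255,0));draw(ring(t,.0192,.0245),(0,255,0))
draw(ring([.679,-.108,.072],0,.022),(255,255,0))
cv2.imwrite('pics/t1.png',im)
E
```

```text
time_s: 10.22
tcp_pos: [0.6751, -0.1101, 0.086]
orientation: [[0.937, 0.35, -0.005], [0.35, -0.937, 0.001], [-0.004, -0.002, -1.0]]
force: [-0.2, 0.6, 0.0]
gripper_width: 0.0474
grip_force: 31.1
[ 0.6751 -0.1101  0.086 ]
side 204 198 6
```

View pics/t1.png

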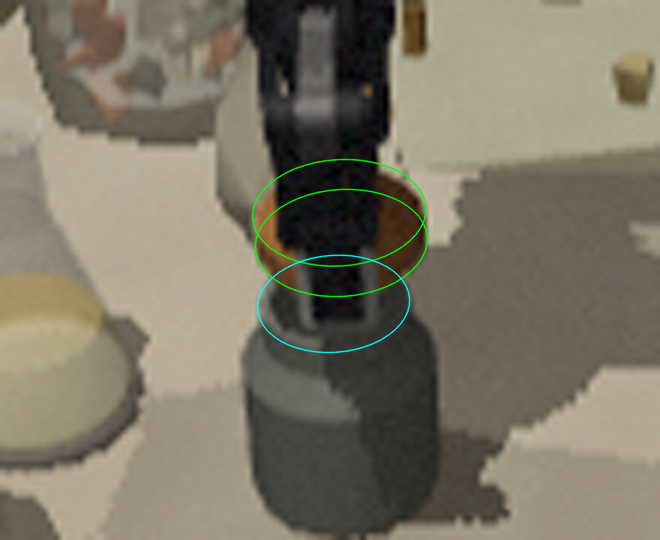

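```bash
python3 -m jog '{"commands": [[[0.2,0,0.5],0,4.5],[[0.2,0,0.9],0,4.5],[[0.2,0,1.3],0,4.5],[[0.2,0,1.6],0,4.5],[[0.2,0,1.8],0,4.5],[[0.2,0,2],0,4.5],[[0.2,0,2],0,4.5]]}'
```

```text
time_s: 10.85
tcp_pos: [0.6788, -0.1098, 0.0687]
orientation: [[0.937, 0.349, 0.0], [0.349, -0.937, -0.0], [0.0, 0.0, -1.0]]
force: [-0.7, 0.9, 2.3]
gripper_width: 0.0476
grip_force: 32.8
```

```bash
python3 -m jog '{"commands": [[[-0.2,0,0],0,4.5],[[-0.2,0,0.15],0,4.5],[[-0.2,0,0.3],0,4.5],[[-0.2,0,0.3],0,4.5]]}'
```

```text
time_s: 11.18
tcp_pos: [0.6786, -0.1102, 0.0676]
orientation: [[0.937, 0.35, 0.004], [0.35, -0.937, -0.0], [0.004, 0.002, -1.0]]
force: [-0.7, 1.1, 9.9]
gripper_width: 0.0475
grip_force: 36.7
```

Run:
```python
from h import *
s=manip.get_state();print(s['ft_torque'],s['force'],s['tcp_pos'])
im=manip.read_camera('side');cv2.imwrite('pics/side5.png',im)
S=7;o=np.array([215,205]);a=cv2.resize(im[o[1]:o[1]+85,o[0]:o[0]+95],None,fx=S,fy=S,interpolation=2)
cv2.imwrite('pics/t2.png',a)
```

```text
[-0.0216 -0.0177 -0.0408] [-0.6796  1.1008  9.8568] [ 0.6786 -0.1102  0.0676]
```

View pics/t2.png

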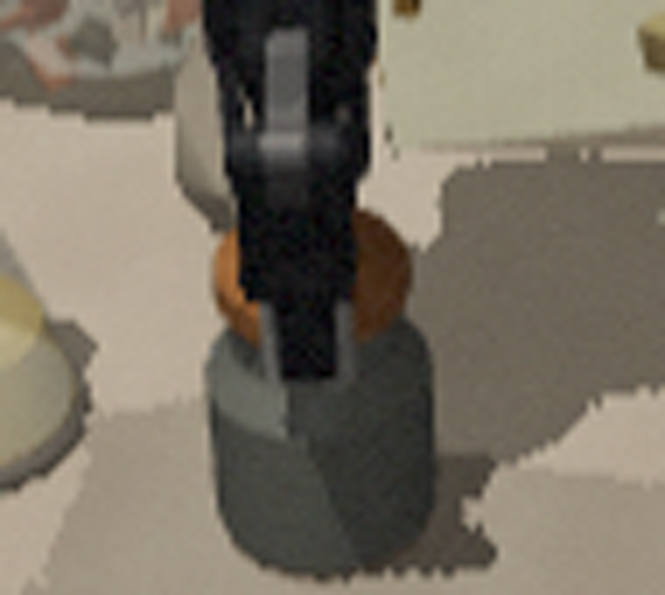

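```bash
python3 -m jog '{"commands": [[[0,0,-0.5],0,4.5],[[-0.15,0,-0.5],0,4.5],[[-0.15,0,-0.5],0,4.5],[[-0.15,0,-0.2],0,4.5],[[-0.15,0,0],0,4.5],[[-0.15,0,0],0,4.5]]}'
```

```text
time_s: 11.73
tcp_pos: [0.6755, -0.1123, 0.0649]
orientation: [[0.937, 0.348, 0.0], [0.348, -0.937, -0.001], [-0.0, 0.001, -1.0]]
force: [1.3, -1.9, 0.9]
gripper_width: 0.0473
grip_force: 32.2
```

```bash
python3 -m jog '{"commands": [[[0,0,0],0,6.5],[[0,0,0],0,6.5],[[0,0,0],0,6.5],[[0,0,-1],0,6.5],[[0,0,-3],0,6.5],[[0,0,-6],0,7.5],[[-3,-3.2,-6],0,7.5],[[-6,-6.5,-6],0,7.5],[[-9,-9.7,-6],0,7.5],[[-12.1,-13,-6],0,7.5],[[-12.1,-13,-4],0,7.5],[[-12.1,-13,-2],0,7.5]]}'
python3 - <<'E'
from h import *
im=manip.read_camera('side');cv2.imwrite('pics/side6.png',im)
print(manip.get_state()['tcp_pos'])
for s,p,n,m in lids():
    print(s,p,n)
    if abs(p[0]-260)<12: print(fitz(m,PROF['lid_49'],.058))
E
```

```text
time_s: 12.73
tcp_pos: [0.5142, -0.0293, 0.0869]
orientation: [[0.936, 0.353, 0.002], [0.353, -0.936, -0.001], [0.001, 0.001, -1.0]]
force: [-0.2, 0.4, 0.1]
gripper_width: 0.0748
grip_force: 0.0
[ 0.513  -0.0304  0.0829]
0.98 [335.1 312.9] 786
0.9 [281.1 305.5] 364
0.88 [260.2 247.4] 508
(array([ 0.675 , -0.1111]), np.float64(0.165))
0.78 [228.  319.3] 501
0.76 [318.4 366.2] 479
0.71 [424.5 278.4] 203
0.62 [335.3 330.4] 565
0.22 [426.1 255.7] 515
```

```bash
python3 -m jog '{"commands": [[[-0.1,0,1],0,7.5],[[-0.1,0,2.5],0,7.5],[[-0.1,0,3.8],0,7.5],[[-0.1,0,4.8],0,7.5],[[-0.1,0,4.8],0,7.5],[[-0.1,0,4.8],0,7.5]]}'
```

```text
time_s: 13.33
tcp_pos: [0.5161, -0.0318, 0.0372]
orientation: [[0.937, 0.349, -0.0], [0.349, -0.937, 0.0], [-0.0, -0.0, -1.0]]
force: [0.2, -0.1, -0.1]
gripper_width: 0.0748
grip_force: 0.0
```

```bash
python3 -m jog '{"commands": [[[0,0.1,0.4],0,7.5],[[0,0.1,0.85],0,7.5],[[0,0.1,0.85],0,5.6],[[0,0.1,0.85],0,5.6],[[0,0.1,0.85],0,5.6],[[0,0.1,0.85],0,5.6],[[0,0.1,0.85],0,5.6]]}' 30
python3 -m jog '{"commands": [[[0,0,-1],0,5.6],[[0,0,-3],0,5.6],[[0,0,-6],0,5.6],[[0,0,-9],0,5.6],[[0,0,-9],0,5.6],[[0,0,-9],0,5.6]]}'
python3 - <<'E'
from h import *
im=manip.read_camera('side');cv2.imwrite('pics/side7.png',im)
for s,p,n,m in lids():
    print(s,p,n)
    if abs(p[0]-338)<15 and p[1]>300: print(fitz(m,PROF['lid_70'],0))
    if abs(p[0]-338)<25 and p[1]<300: print('held cols',np.where(m.any(0))[0][[0,-1]])
s=manip.get_state()['tcp_pos'];r=proj('side',ring(s+[0,0,.015],0,.03))[:,0];print(r.min(),r.max())
E
```

```text
time_s: 13.92
tcp_pos: [0.5162, -0.0327, 0.0291]
orientation: [[0.937, 0.349, 0.001], [0.349, -0.937, -0.0], [0.001, 0.0, -1.0]]
force: [-0.4, -0.4, 1.4]
gripper_width: 0.0581
grip_force: 32.4
time_s: 14.42
tcp_pos: [0.5172, -0.0328, 0.1211]
orientation: [[0.937, 0.349, 0.005], [0.349, -0.937, -0.001], [0.004, 0.002, -1.0]]
force: [-0.2, 0.1, -1.7]
gripper_width: 0.0586
grip_force: 32.4
0.9 [332.1 267.7] 377
held cols [320 360]
0.8 [318.9 368.7] 523
0.67 [426.6 277.5] 211
0.65 [225.4 321.9] 447
0.64 [259.3 246.9] 500
0.56 [336.8 321.9] 1274
(array([ 0.5155, -0.0295]), np.float64(0.092))
320.99367998501606 361.4117302300123
```

```bash
python3 -m jog '{"commands": [[[-1.6,3.6,0],0,5.6],[[-3.2,7.2,0],0,5.6],[[-4.8,10.8,0],0,5.6],[[-6.5,14.5,0],0,5.6],[[-8.1,18.1,0],0,5.6],[[-9.7,21.7,0],0,5.6],[[-11.4,25.4,0],0,5.6],[[-13,29,0],0,5.6],[[-13,29,2],0,5.6],[[-13,29,4],0,5.6],[[-13,29,4.5],0,5.6],[[-13,29,4.5],0,5.6]]}'
python3 - <<'E'
from h import *
s=manip.get_state();print(s['tcp_pos'])
c=np.array([.497,-.350,.06]);u=proj('side',c)[0];im=manip.read_camera('side');S=7;o=(u-[50,40]).astype(int);im=cv2.resize(im[o[1]:o[1]+80,o[0]:o[0]+100],None,fx=S,fy=S,interpolation=2)
def draw(P,col):
    q=(proj('side',P)-o+.5)*S
    cv2.polylines(im,[np.round(q*8).astype(np.int32)],True,col,1,cv2.LINE_AA,3)
t=s['tcp_pos']+.001*np.array([.937,.349,0])
draw(ring(t,.0099,.03),(0,255,0));draw(ring(t,.0209,.03),(0,255,0))
draw(ring([.497,-.35,.058],0,.0275),(255,255,0))
cv2.imwrite('pics/y1.png',im)
E
```

```text
time_s: 15.52
tcp_pos: [0.4935, -0.3484, 0.0709]
orientation: [[0.937, 0.35, -0.005], [0.35, -0.937, 0.004], [-0.004, -0.005, -1.0]]
force: [-0.3, 0.7, -0.1]
gripper_width: 0.0583
grip_force: 32.5
[ 0.4935 -0.3484  0.0709]
```

View pics/y1.png

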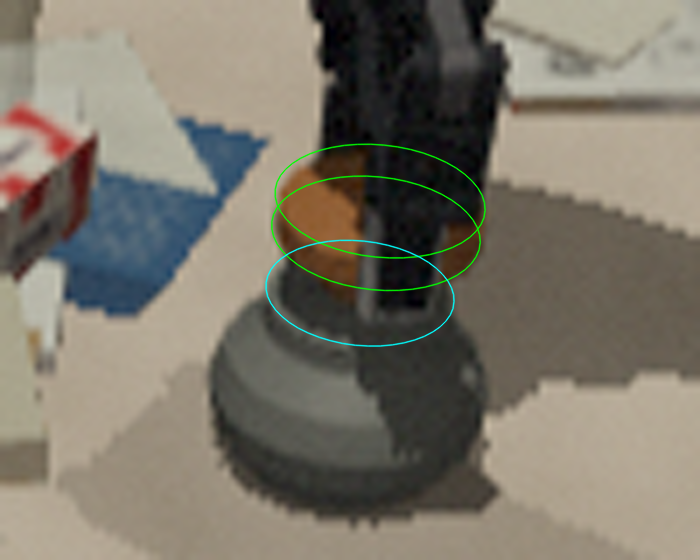

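```bash
python3 -m jog '{"commands": [[[0,0,0],0,5.6],[[0,0,0.5],0,5.6],[[0,0,1],0,5.6],[[0,0,1.5],0,5.6],[[0,0,1.9],0,5.6],[[0,0,2.2],0,5.6],[[0,0,2.2],0,5.6],[[0,0,2.2],0,5.6]]}'
```

```text
time_s: 16.23
tcp_pos: [0.4956, -0.35, 0.0523]
orientation: [[0.937, 0.349, 0.0], [0.349, -0.937, -0.0], [0.0, 0.0, -1.0]]
force: [-0.8, 0.5, 4.8]
gripper_width: 0.0585
grip_force: 35.8
```

```bash
python3 -m jog '{"commands": [[[0,0,-0.4],0,5.6],[[-0.05,0.2,-0.4],0,5.6],[[-0.05,0.2,-0.4],0,5.6],[[-0.05,0.2,-0.2],0,5.6],[[-0.05,0.2,0],0,5.6],[[-0.05,0.2,0],0,5.6],[[-0.05,0.2,0],0,5.6]]}'
```

```text
time_s: 16.82
tcp_pos: [0.4954, -0.3517, 0.0514]
orientation: [[0.937, 0.349, -0.001], [0.349, -0.937, 0.0], [-0.0, -0.001, -1.0]]
force: [0.4, 1.0, -0.5]
gripper_width: 0.0583
grip_force: 32.5
```

Contact gone; continue down.

```bash
python3 -m jog '{"commands": [[[0,0.05,0.1],0,5.6],[[0,0.1,0.2],0,5.6],[[0,0.1,0.3],0,5.6],[[0,0.1,0.3],0,5.6],[[0,0.1,0.3],0,5.6]]}'
```

```text
time_s: 17.23
tcp_pos: [0.4961, -0.3523, 0.0489]
orientation: [[0.937, 0.35, -0.0], [0.35, -0.937, 0.001], [0.0, -0.001, -1.0]]
force: [-0.0, 2.4, 1.4]
gripper_width: 0.0586
grip_force: 33.5
```

```bash
python3 -m jog '{"commands": [[[0,0,0],0,6.6],[[0,0,0],0,6.6],[[0,0,-0.5],0,6.6],[[0,0,-2],0,6.6],[[0,0,-5],0,7.5],[[1.6,-3.7,-5],0,8.4],[[3.2,-7.3,-5],0,8.4],[[4.8,-11,-5],0,8.4],[[6.5,-14.7,-5],0,8.4],[[8.1,-18.4,-5],0,8.4],[[9.7,-22,-5],0,8.4],[[11.4,-25.7,-4],0,8.4]]}'
python3 -m jog '{"commands": [[[1.6,-3.6,0],0,8.4],[[1.6,-3.6,1.5],0,8.4],[[1.6,-3.6,1.5],0,8.4],[[1.6,-3.6,1.5],0,8.4]]}'
python3 - <<'E'
from h import *
im=manip.read_camera('side');cv2.imwrite('pics/side8.png',im)
for s,p,n,m in lids():
    print(s,p,n)
    if abs(p[0]-385)<12 and p[1]<230: print(fitz(m,PROF['lid_60'],.044))
E
```

```text
time_s: 18.23
tcp_pos: [0.5146, -0.0713, 0.0908]
orientation: [[0.937, 0.348, 0.005], [0.348, -0.937, -0.001], [0.004, 0.003, -1.0]]
force: [1.0, 0.8, 0.6]
gripper_width: 0.084
grip_force: 0.0
time_s: 18.57
tcp_pos: [0.5152, -0.0335, 0.0738]
orientation: [[0.937, 0.349, -0.001], [0.349, -0.937, -0.001], [-0.001, 0.0, -1.0]]
force: [0.2, -0.2, -0.2]
gripper_width: 0.0841
grip_force: 0.0
0.95 [317.8 367.7] 506
0.83 [336.1 324.8] 1091
0.83 [260.2 246.1] 494
0.78 [385.  197.3] 476
(array([ 0.4948, -0.3486]), np.float64(0.188))
0.78 [226.5 321.8] 491
0.62 [279.5 306.7] 357
0.47 [422.  277.1] 262
```

```bash
python3 -m jog '{"commands": [[[0,-0.2,1.5],0,8.4],[[0,-0.2,3],0,8.4],[[0,-0.2,4.5],0,8.4],[[0,-0.2,5.7],0,8.4],[[0,-0.2,6.3],0,8.4],[[0,-0.2,6.3],0,8.4],[[0,-0.2,6.3],0,8.4]]}'
```

```text
time_s: 19.25
tcp_pos: [0.515, -0.0318, 0.0111]
orientation: [[0.937, 0.348, 0.0], [0.348, -0.937, -0.0], [0.0, 0.0, -1.0]]
force: [0.1, 0.7, 0.1]
gripper_width: 0.084
grip_force: 0.0
```

```bash
python3 -m jog '{"commands": [[[0,0,0.4],0,8.4],[[0,0,0.9],0,8.4],[[0,0,0.9],0,6.6],[[0,0,0.9],0,6.6],[[0,0,0.9],0,6.6],[[0,0,0.9],0,6.6],[[0,0,0.9],0,6.6]]}' 30
python3 -m jog '{"commands": [[[0,0,-1],0,6.6],[[0,0,-3],0,6.6],[[0,0,-6],0,6.6],[[0,0,-9],0,6.6],[[0,0,-9],0,6.6],[[0,0,-9],0,6.6]]}'
python3 - <<'E'
from h import *
im=manip.read_camera('side');cv2.imwrite('pics/side9.png',im)
for s,p,n,m in lids():
    print(s,p,n)
    if abs(p[0]-338)<25 and p[1]<300: print('held cols',np.where(m.any(0))[0][[0,-1]])
s=manip.get_state()['tcp_pos'];r=proj('side',ring(s+[0,0,.0175],0,.035))[:,0];print(r.min(),r.max())
E
```

```text
time_s: 19.83
tcp_pos: [0.5148, -0.0313, 0.0021]
orientation: [[0.937, 0.349, 0.0], [0.349, -0.937, -0.0], [0.0, 0.0, -1.0]]
force: [-0.9, -0.5, 2.5]
gripper_width: 0.0685
grip_force: 34.2
time_s: 20.33
tcp_pos: [0.5161, -0.0314, 0.0939]
orientation: [[0.937, 0.349, 0.005], [0.349, -0.937, -0.001], [0.004, 0.002, -1.0]]
force: [-0.8, -0.4, -1.8]
gripper_width: 0.0682
grip_force: 34.3
0.83 [227.1 320.2] 485
0.8 [279.7 306.9] 358
0.79 [318.3 366.7] 486
0.72 [388.  196.2] 494
0.72 [262.1 245. ] 518
0.71 [325.5 282.7] 638
held cols [316 362]
0.71 [424.5 279.3] 214
317.81528519599067 364.0962322336999
```

```bash
python3 -m jog '{"commands": [[[-1.4,2.7,0],0,6.6],[[-2.8,5.4,0],0,6.6],[[-4.2,8,0],0,6.6],[[-5.6,10.7,0],0,6.6],[[-6.8,13.2,0],0,6.6],[[-6.8,13.2,1.5],0,6.6],[[-6.8,13.2,3],0,6.6],[[-6.8,13.2,3.6],0,6.6],[[-6.8,13.2,3.6],0,6.6],[[-6.8,13.2,3.6],0,6.6]]}'
```

```text
time_s: 21.27
tcp_pos: [0.4967, -0.178, 0.0551]
orientation: [[0.937, 0.35, -0.002], [0.35, -0.937, 0.001], [-0.001, -0.002, -1.0]]
force: [1.0, 0.1, -0.1]
gripper_width: 0.0684
grip_force: 34.3
```

```bash
python3 -m jog '{"commands": [[[0,0.1,0.4],0,6.6],[[0,0.1,0.8],0,6.6],[[0,0.1,1.1],0,6.6],[[0,0.1,1.4],0,6.6],[[0,0.1,1.7],0,6.6],[[0,0.1,1.7],0,6.6],[[0,0.1,1.7],0,6.6]]}'
```

```text
time_s: 21.85
tcp_pos: [0.4974, -0.1796, 0.0387]
orientation: [[0.937, 0.349, -0.0], [0.349, -0.937, 0.0], [-0.0, -0.0, -1.0]]
force: [0.8, 0.5, -0.2]
gripper_width: 0.0685
grip_force: 34.3
```

```bash
python3 -m jog '{"commands": [[[0,0,0.15],0,6.6],[[0,0,0.3],0,6.6],[[0,0,0.38],0,6.6],[[0,0,0.38],0,6.6],[[0,0,0.38],0,6.6]]}'
```

```text
time_s: 22.27
tcp_pos: [0.4975, -0.1794, 0.035]
orientation: [[0.937, 0.349, -0.0], [0.349, -0.937, 0.0], [0.0, -0.0, -1.0]]
force: [-0.2, 1.7, -0.1]
gripper_width: 0.0682
grip_force: 34.5
```

Seated to within about 1 mm without load; release, rise and back away toward the robot's right to look.

```bash
python3 -m jog '{"commands": [[[0,0,0],0,7.6],[[0,0,0],0,7.6],[[0,0,0],0,8.2],[[0,0,-1],0,8.2],[[0,0,-3],0,8.2],[[0,0,-6],0,8.2],[[0,0,-10],0,8.2],[[-1.5,3.7,-14],0,8.2],[[-3,7.5,-16],0,8.2],[[-4.5,11.3,-18],0,8.2],[[-6,15,-18],0,8.2],[[-7.5,19,-18],0,8.2]]}'
python3 -m jog '{"commands": [[[-3,3,0],0,8.2],[[-6,6,0],0,8.2],[[-8,9,0],0,8.2],[[-10,13,0],0,8.2],[[-12,17,0],0,8.2],[[-12,17,0],0,8.2],[[-12,17,0],0,8.2]]}'
python3 - <<'E'
from h import *
a=manip.read_camera('side');b=manip.read_camera('top')
for s,p,n,m in lids():
    print(s,p,n)
    for k,z,q in((70,.032,(366,255)),(60,.044,(387,197)),(49,.058,(261,246)),(38,.052,(228,321))):
        if np.hypot(*(p-q))<15: print(k,fitz(m,PROF[f'lid_{k}'],z))
A=cv2.resize(a[185:370,195:425],None,fx=2.6,fy=2.6,interpolation=2);B=cv2.resize(b[170:320,200:460],None,fx=2.3,fy=2.3,interpolation=2)[:119*2+100]
cv2.imwrite('pics/f.png',A);cv2.imwrite('pics/f2.png',B)
E
```

```text
time_s: 23.27
tcp_pos: [0.4945, -0.3666, 0.218]
orientation: [[0.937, 0.35, 0.004], [0.35, -0.937, -0.003], [0.003, 0.005, -1.0]]
force: [0.7, -0.7, -0.6]
gripper_width: 0.082
grip_force: 0.0
time_s: 23.85
tcp_pos: [0.4379, -0.5697, 0.2138]
orientation: [[0.939, 0.343, -0.001], [0.343, -0.939, -0.001], [-0.001, 0.001, -1.0]]
force: [-0.2, 0.1, 0.7]
gripper_width: 0.0818
grip_force: 0.0
0.94 [259.8 245.6] 473
49 (array([ 0.6756, -0.1106]), np.float64(0.251))
0.86 [318.5 369.7] 509
0.77 [280.4 305.4] 347
0.75 [368.1 253.2] 895
70 (array([ 0.4977, -0.1774]), np.float64(0.146))
0.73 [385.  196.8] 484
60 (array([ 0.4956, -0.3491]), np.float64(0.167))
0.58 [229.  320.5] 485
38 (array([0.6591, 0.0608]), np.float64(0.193))
0.55 [422.5 279. ] 244
```

View pics/f.png

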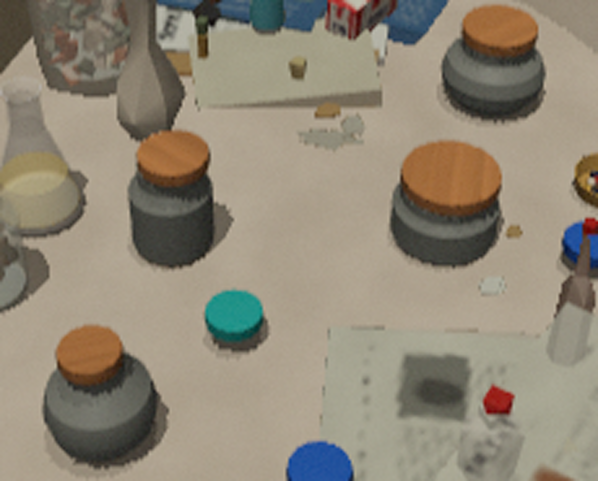

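The picture shows all four jars closed with their lids lying flat: bulb at crop (90,350), tall (173,155), low (450,175), belly (500,28). The corked jar and bead dish look untouched.

```bash
python3 -c "
from rig import manip
print(manip.close_job())"
```

```text
the job is handed in; nothing more can be done
None
```

All four lids are on their own jars and look flat and fully seated in the last picture, with the corked jar and bead dish apparently undisturbed; the job was handed in at about 24 s and returned no verdict.

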